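# Slide the blue bottle mat into its locating angle

## Task

Put the blue bottle mat in its place at the refill worktop: press down on it from above and slide it flat across the surface, without lifting it, into the inner corner of the dark grey steel locating angle, so that its long edge lies along the long arm and its short edge along the short arm. Leave the orange mat where it lies, and let go of the blue one at the end.

Things in the scene. Friction and masses are not known exactly. Their poses are not given: they have to be found in the camera images.
- blue_mat: Blue rigid bottle mat lying flat: 96 mm (own x) by 110 mm (own y), 5 mm thick (3 mm in the outer 6 mm), 120 g; grippy ribbed top, slick underside: it follows fingertips that press on its top with 10 to 20 N, and turns with two tips about 50 mm apart. Origin: centre of its underside, z up. It starts with its x within 25 degrees of world +x.
- orange_mat: Orange bottle mat, same size and shape as the blue one, lying on the other side of the locating angle; to be left alone. Origin: centre of its underside, z up. (Behind both mats a bottle shelf overhangs the worktop from x = 0.61 m on, its front rail 0.42 m up: keep the wrist in front of it when swinging across.)
- angle: Fixed dark grey steel L, 10 mm high, arms 12 mm wide. Origin: its inner corner at worktop height, z up. Long arm: inner face x = 0, from y = 0 to 130 mm. Short arm: inner face y = 0, from x = 0 to -40 mm. A mat home in the corner, touching both arms, has its centre at x = -48, y = 55 mm here and its x along this x (within 10 degrees of world +x). Enter from -x.
Mind the look-alikes: they are no part of the job. Of the things that look like the blue_mat, the larger one is meant.

How it is judged:
On the way:
1. the blue mat is dragged by fingers that press on it from above (contact force between the fingers and blue_mat above 1 N and horizontal distance between the grasp point and blue_mat below 0.045 m and distance of blue_mat from where it was at the start of the episode above 0.03 m), for 0.2 s.
At the end, for the whole second after the job is handed in: The blue mat lies flat and at rest on the worktop in the inner corner of the angle: its centre no more than 18 mm farther from each arm than when it touches that arm squarely, its edges within 10 degrees of the arms; the orange mat is within 15 mm of where it started (x of blue_mat in the frame of angle between -0.066 and -0.04 m and y of blue_mat in the frame of angle between 0.047 and 0.073 m and angle between the x axis of blue_mat and the x axis of angle, either way round below 0.175 rad and height (world z) of blue_mat below 0.003 m and angle between blue_mat's own z axis and vertical below 0.035 rad and linear speed of blue_mat below 0.01 m/s and distance of orange_mat from where it was at the start of the episode below 0.015 m).
It fails at once if the blue mat is lifted off the worktop (its centre more than 15 mm up) (height (world z) of blue_mat above 0.015 m).
It fails at once if the orange mat is moved by more than 15 mm (distance of orange_mat from where it was at the start of the episode above 0.015 m).
It also fails if it takes over 48 s, if anything falls off the work surface, if the arm or the gripper's body presses on something with over 40 N, if the wrist force passes 120 N, or if a joint passes its speed limit or range.

## Robot

A 6-joint arm with a two-finger parallel gripper is mounted at the origin on a cart in front of the work surface, level with it; the furniture and walls round the work are solid. World frame = base frame: x ahead of the robot, y to its left, z up, the work surface at z = 0. Lengths are in m, angles in rad, forces in N, time in s.
With the tool pointing down it reaches from about 0.35 to 0.925 m from the base axis. Payload 6.4 kg.
Tool frame: the origin (TCP) lies midway between the tips of the shut fingers; the grasp point (between the pads) lies 19 mm behind it (hold_point_z is the distance from the TCP to the grasp point, in m); z points along the fingers, y is the line along which they close (so a half turn about z gives the same grasp; the last joint's range is limited). The gripper opens to 94 mm and grips with 3 to 60 N. Pads are 16 mm wide; open, the fingers measure 119 mm over their backs; the gripper's body (75 mm by 177 mm) begins 78 mm behind the grasp point.
Start: joints at [1.03, 0.245, 1.558, -0, 1.339, -0.174], TCP at [0.233, 0.607, 0.205] pointing down, gripper open.
Joint ranges: [-3.13, 3.13], [-1.02, 2.26], [0.13, 2.54], [-0.95, 4.09], [0.21, 2.88], [-2.74, 2.74]. Speed limits (rad/s): [2.57, 2.57, 3.14, 3.14, 3.14, 3.14].

## Interface

Orientations are given as a unit quaternion [w, x, y, z].
In Python, from rig import movep, move_l, move_j, grip, sleep, ik, snapshot, get_calibration, PlanningError, job_done, silhouettes, read_clock, read_q, read_qvel, read_joint_efforts, read_ee_pos, read_tool_rot, read_force, read_torque, read_finger_gap, read_grip_force, hold_point_z gives the robot as it stands. The module is installed in compiled form; this text tells all that it offers. Calls block until the motion is done:
- movep(position, orientation): joint-space move of the TCP to a pose.
- move_l(position, frame=None, velocity=0.15, threshold=None): straight line of the TCP; frame=None keeps the orientation; velocity is the mean speed in m/s. With threshold (N) it stops when the force on the tool has changed by that much, and returns True; else False.
- move_j(angles): joint-space move.
- grip(opening): finger opening in m; the grip force is fixed at half the most; returns when the fingers have stopped.
- sleep(seconds).
- ik(position, orientation): joint angles nearest the present ones, or None.
- snapshot(name): name is "scene" or "top" or "wrist"; returns (picture, depth): 420x560x3 uint8, blue, green, red; 420x560 float32, m along the optical axis (not along the pixel's ray), 0 where there is no reading.
- get_calibration(name): a dict with "fovy" (degrees; the focal length in pixels is half the picture's height over the tangent of half this angle, whatever the lens; pixels are square), "cx", "cy" (the principal point, pixels), "dist" ([k1, k2, p1, p2, k3] as OpenCV has them; the pictures are not rectified), "T" (4x4, takes a point from camera to world coordinates). Camera axes: x right, y up, looking along -z (the intrinsics and any distortion apply to the point x, -y, -z); pixel columns grow to the right and rows downward; lengths in m; the calibration is good to about 2 mm. A picture is of the moment at which its call begins: read the wrist's pose just before it. get_calibration takes no time and is no camera call; for the wrist camera it gives the pose at the moment of the call.
A pose or a line that the arm cannot do raises PlanningError and nothing moves.
- job_done(): hands the job in; it is judged then, once.
Trained networks look in the newest picture that a camera, given by its name, has taken for a name from the list of things; names that differ only in an ending like _2 or _b are one class to them, and where a whole thing is asked for, a point or a joint stands for the part that bears it (a point fixed in the world has none). Each returns a list of dicts, best first, with "p" (0 to 1); they miss things now and then, are a little off and sometimes report something else, mostly with a low value. They report only what shows in the picture. A call takes as long as a camera call. They do not tell look-alikes from the thing itself.
- silhouettes(camera, label): "pixels" (420x560 bool, what is visible of it) and "pixel" ([row, column] in pixels, amid what is visible of it).
Readings, each from a call of its own:
- read_clock(): time.
- read_q(): joint angles.
- read_qvel(): joint speeds.
- read_joint_efforts(): joint torques, N m.
- read_ee_pos(): TCP position.
- read_tool_rot(): TCP orientation.
- read_force(): force on the tool from outside, world axes, zero at the start.
- read_torque(): the same for the moment, N m.
- read_finger_gap(): finger opening in m.
- read_grip_force(): force on a finger pad.
Only numpy, scipy, OpenCV 4.12 (cv2) and the standard library are available. Lean on these libraries where they do the work, as an engineer would, in place of code of your own. Each camera call takes 0.05 s, during which the arm holds its last target. There are 200 camera calls.

## Working session

There is one attempt and no reset: what is moved stays moved. The work goes in short steps, each a Python script; the robot and the scene stay as the last script left them, time stands still between calls to the robot, and variables do not carry over. Pictures are saved under pics/ and viewed, at most 10 in all, crops included, and the job is handed in when it is done.

```bash
mkdir -p pics; cat > h.py <<'E'
import numpy as np, cv2
from rig import *
def plane(cam_cal, pix, z):
    """pix Nx2 (col,row) -> world points on plane z"""
    c=cam_cal; f=210/np.tan(np.radians(c['fovy'])/2)
    K=np.array([[f,0,c['cx']],[0,f,c['cy']],[0,0,1.]])
    u=cv2.undistortPoints(np.asarray(pix,float).reshape(-1,1,2),K,np.array(c['dist'],float)).reshape(-1,2)
    T=np.array(c['T']); d=np.c_[u[:,0],-u[:,1],-np.ones(len(u))]@T[:3,:3].T
    o=T[:3,3]; return o+d*((z-o[2])/d[:,2])[:,None]
def dets(cam,label,z):
    c=get_calibration(cam)
    for s in silhouettes(cam,label):
        m=s['pixels'].astype(np.uint8)
        cs,_=cv2.findContours(m,cv2.RETR_EXTERNAL,cv2.CHAIN_APPROX_NONE)
        k=max(cs,key=cv2.contourArea).reshape(-1,2)
        w=plane(c,k,z)[:,:2]
        r=cv2.minAreaRect((w*1000).astype(np.float32))
        print(cam,label,round(s['p'],2),np.round(s['pixel']),m.sum(),'rect',np.round(r[0],1),np.round(r[1],1),round(r[2],1))
        yield s,w
E
python3 - <<'E'
from h import *
for c in ('top','scene'):
    p,d=snapshot(c); cv2.imwrite(f'pics/{c}.png',p); np.savez(f'{c}.npz',p=p,d=d)
    for l,z in(('blue_mat',.003),('orange_mat',.003),('angle',.01)): list(dets(c,l,z))
print(read_clock(),read_tool_rot(),read_force(),get_calibration('top'))
E
```

```text
top blue_mat 0.98 [230. 366.] 1502 rect [ 463.3 -282.4] [101.1 113.8] 15.4
top blue_mat 0.67 [231. 422.] 543 rect [ 459.  -440.1] [62.1 72.2] 59.7
top orange_mat 0.62 [237. 161.] 1452 rect [448.8 283.4] [116.9 100.9] 82.0
top angle 0.54 [196. 259.] 297 rect [539.8  14. ] [ 48.8 143.7] 0.0
scene blue_mat 0.95 [277. 349.] 1597 rect [ 459.6 -286.4] [ 98.1 109.8] 14.7
scene blue_mat 0.84 [325. 402.] 936 rect [ 456.3 -441.8] [65.9 73.2] 60.7
scene orange_mat 0.57 [173. 197.] 594 rect [443.4 277.5] [105.5  90.2] 82.6
scene angle 0.64 [206. 288.] 277 rect [546.1   5. ] [154.9  51.2] 78.1
0.4 [-4.27981485e-05  1.82379788e-01  9.83228151e-01 -1.18266846e-04] [-0.06753455 -0.20724375 -0.75571327] {'fovy': 44.33333931682228, 'cx': 280.14819912949275, 'cy': 209.46804424021363, 'dist': array([-0.1971738,  0.       ,  0.       ,  0.       ,  0.       ]), 'T': array([[ 1.08095714e-03,  9.97222879e-01, -7.44671816e-02,
         4.10615448e-01],
       [-9.99964108e-01,  4.52151467e-04, -8.46040557e-03,
        -6.18914059e-02],
       [-8.40323955e-03,  7.44736541e-02,  9.97187575e-01,
         1.39656522e+00],
       [ 0.00000000e+00,  0.00000000e+00,  0.00000000e+00,
         1.00000000e+00]])}
```

View pics/top.png

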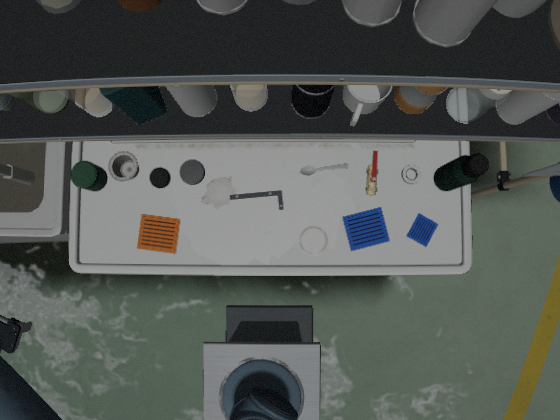

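View pics/scene.png

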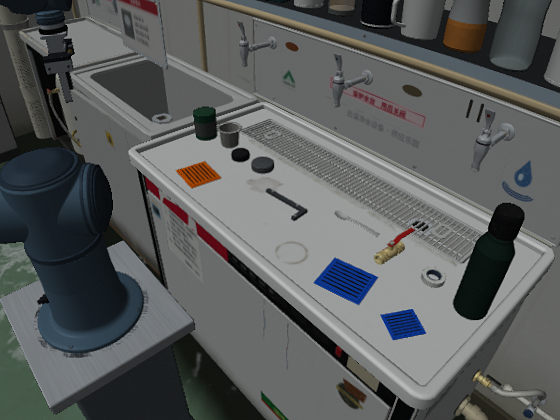

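The top view shows two blue mats: one at (row 230, col 366), about 98x111 mm, and one at (231, 422), about 64x72 mm. The larger one at (230, 366) fits the description. The angle's inner corner is near (196, 279), with its arms going left and down. A ring, either a stain or an object, lies near (239, 313) in the path. I'll confirm with a crop.

```bash
python3 - <<'E'
from h import *
a=np.load('top.npz');p,d=a['p'],a['d']
cv2.imwrite('pics/crop.png',cv2.resize(p[170:270,210:450],(800,333),interpolation=cv2.INTER_CUBIC))
# heights from depth
c=get_calibration('top');T=np.array(c['T'])
f=210/np.tan(np.radians(c['fovy'])/2);K=np.array([[f,0,c['cx']],[0,f,c['cy']],[0,0,1.]])
def h(col,row):
    u=cv2.undistortPoints(np.array([[[col,row]]],float),K,c['dist'])[0,0];D=float(d[row,col])
    return (T@[u[0]*D,-u[1]*D,-D,1])[:3].round(4)
for q in [(366,230),(422,230),(260,194),(300,239),(313,226),(326,239),(313,252),(313,239),(340,215),(218,190),(270,240)]: print(q,h(*q))
E
```

```text
(366, 230) [ 0.4589 -0.2834  0.0022]
(422, 230) [ 0.4584 -0.4384  0.0046]
(260, 194) [0.5554 0.0041 0.0168]
(300, 239) [ 4.348e-01 -1.039e-01  3.000e-04]
(313, 226) [ 0.4699 -0.1391  0.0018]
(326, 239) [ 0.4347 -0.1741  0.0034]
(313, 252) [ 0.3996 -0.1391 -0.0007]
(313, 239) [ 0.4347 -0.139   0.0013]
(340, 215) [ 0.4993 -0.2119  0.0087]
(218, 190) [ 5.683e-01  1.201e-01 -1.000e-04]
(270, 240) [ 0.432  -0.0227  0.0019]
```

View pics/crop.png

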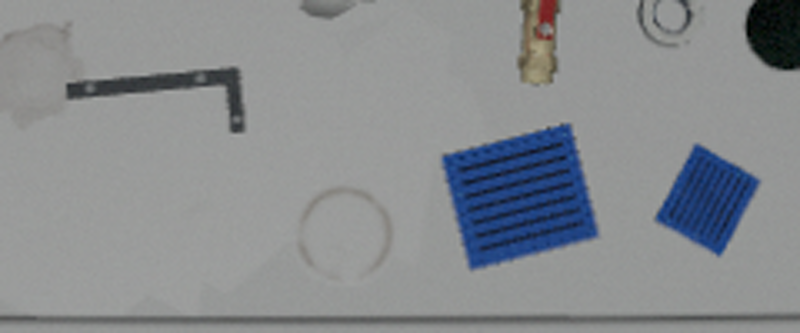

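The crop confirms that the larger blue mat at (230, 366) is the one meant. The ring is only a flat stain. I'll look from near with the wrist camera over the angle, then over the mat.

```bash
cat >> h.py <<'E'
def quat(psi): return [0,np.cos(psi/2),np.sin(psi/2),0]
E
python3 - <<'E'
from h import *
for psi in (0.1,0.1+np.pi,0.26,0.26+np.pi):
    for P in ([.40,0,.28],[.46,-.28,.15]): 
        q=ik(P,quat(psi)); print(psi,P,None if q is None else np.round(q,2))
psi=0.1+np.pi
movep([.43,0.0,.28],quat(psi))
print(read_clock(),read_ee_pos())
p,d=snapshot('wrist');cv2.imwrite('pics/w1.png',p)
list(dets('wrist','angle',.01))
grip(.05)
movep([.44,-.26,.28],quat(psi+.15))
p,d=snapshot('wrist');cv2.imwrite('pics/w2.png',p)
list(dets('wrist','blue_mat',.003))
print(read_clock(),read_finger_gap(),read_force())
E
python3 -c "
import cv2,numpy as np
cv2.imwrite('pics/w.png',cv2.resize(np.hstack([cv2.imread('pics/w%d.png'%i) for i in(1,2)]),(800,300)))"
```

```text
0.1 [0.4, 0, 0.28] [-0.29 -0.45  2.06 -0.    1.53  1.19]
0.1 [0.46, -0.28, 0.15] [-0.76  0.04  1.89 -0.    1.21  0.71]
3.241592653589793 [0.4, 0, 0.28] [-0.29 -0.45  2.06 -0.    1.53 -1.96]
3.241592653589793 [0.46, -0.28, 0.15] [-0.76  0.04  1.89 -0.    1.21 -2.43]
0.26 [0.4, 0, 0.28] [-0.29 -0.45  2.06 -0.    1.53  1.03]
0.26 [0.46, -0.28, 0.15] [-0.76  0.04  1.89 -0.    1.21  0.55]
3.401592653589793 [0.4, 0, 0.28] [-0.29 -0.45  2.06 -0.    1.53 -2.12]
3.401592653589793 [0.46, -0.28, 0.15] [-0.76  0.04  1.89 -0.    1.21 -2.59]
2.6917 [4.30093925e-01 3.68939459e-04 2.80008618e-01]
wrist angle 0.91 [274. 266.] 1504 rect [534.8  14.8] [ 53.7 143.8] 1.4
wrist blue_mat 0.89 [158. 133.] 2852 rect [ 457.6 -439.1] [63.9 73.2] 60.8
wrist blue_mat 0.87 [189. 254.] 6871 rect [ 461.2 -282.8] [ 97.4 112.4] 14.2
4.7333 0.04990291210490757 [-0.21051628  0.05087817  0.39450992]
```

View pics/w.png

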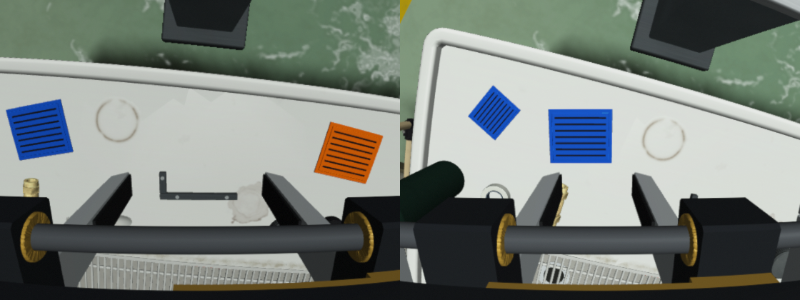

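The wrist views show the angle with its inner corner at about (193, 165) in the left half, and the large blue mat at (135, 580) in the right half. Next I'll fit the L template to the angle's outline.

```bash
python3 - <<'E'
from h import *
from scipy.optimize import least_squares
from scipy.spatial.transform import Rotation as R
def M(p,q):
    m=np.eye(4);m[:3,:3]=R.from_quat(np.roll(q,-1)).as_matrix();m[:3,3]=p;return m
c=dict(get_calibration('wrist'));P2=M(read_ee_pos(),read_tool_rot());P1=M([.4301,.0004,.28],quat(.1+np.pi))
c['T']=P1@np.linalg.inv(P2)@np.array(c['T'])
L=np.array([[0,0],[0,130],[12,130],[12,-12],[-40,-12],[-40,0]],np.float32)
def fit(w):
    w=w*1000
    def res(v):
        a=R.from_euler('z',v[2]).as_matrix()[:2,:2]
        l=((w-v[:2])@a).astype(np.float32)
        return [cv2.pointPolygonTest(L.reshape(-1,1,2),(float(x),float(y)),True) for x,y in l]
    s=least_squares(res,[545,-45,.09],loss='soft_l1',f_scale=2,diff_step=1e-3)
    print(np.round(s.x,2),'deg',np.degrees(s.x[2]).round(1),'med',np.median(np.abs(s.fun)).round(2))
def mask(img,box,cal,z):
    g=cv2.cvtColor(img,cv2.COLOR_BGR2GRAY); m=np.zeros_like(g);r0,r1,c0,c1=box
    m[r0:r1,c0:c1]=(g[r0:r1,c0:c1]<125)*255
    m=cv2.morphologyEx(m,cv2.MORPH_CLOSE,np.ones((5,5)))
    k=max(cv2.findContours(m,0,1)[0],key=cv2.contourArea).reshape(-1,2); print(cv2.boundingRect(k))
    fit(plane(cal,k,z)[:,:2])
mask(cv2.imread('pics/w1.png'),(235,290,215,338),c,.008)
mask(cv2.imread('pics/top.png'),(180,215,222,295),get_calibration('top'),.01)
for s,w in dets('top','angle',.01): fit(w)
E
```

```text
(223, 240, 110, 40)
[ 5.5138e+02 -4.3220e+01  9.0000e-02] deg 5.2 med 0.4
(230, 190, 54, 20)
[ 5.5432e+02 -4.3100e+01  9.0000e-02] deg 5.3 med 0.65
top angle 0.54 [196. 259.] 297 rect [539.8  14. ] [ 48.8 143.7] 0.0
[ 5.5382e+02 -4.2710e+01  9.0000e-02] deg 5.3 med 1.23
```

The inner corner is at about (0.552, -0.043) with a yaw of 5.3°. The mat is at (0.461, -0.283) with a yaw of 14.5°. Now I'll press down on the mat.

```bash
python3 - <<'E'
from h import *
psi=np.radians(14.5)
movep([.461,-.283,.12],quat(psi))
move_l([.461,-.283,.02],velocity=.15)
f0=np.array(read_force())
print(move_l([.461,-.283,.0],velocity=.02,threshold=10))
for i in range(6):
    sleep(.1); f=np.array(read_force())-f0; p=np.array(read_ee_pos()); print(f.round(1),p.round(4))
    if f[2]>12: break
    move_l([.461,-.283,p[2]-.0007],velocity=.02)
np.save('f0.npy',f0)
print(read_clock(),np.round(read_q(),2),read_finger_gap())
E
```

```text
True
[-1.   0.2  4.3] [ 0.4609 -0.2829  0.0048]
[-2.1  2.8  7.4] [ 0.4611 -0.2831  0.0047]
[-3.   2.9  7.9] [ 0.4611 -0.2831  0.0048]
[-2.9  2.   7.1] [ 0.4611 -0.2831  0.0047]
[-2.9  3.4  7.7] [ 0.4611 -0.2831  0.0048]
[-2.2  2.1  7.5] [ 0.4611 -0.2831  0.0047]
11.0917 [-0.76  0.27  1.94 -0.    0.93  0.56] 0.05021569533059471
```

```bash
python3 - <<'E'
from h import *
f0=np.load('f0.npy'); z=.004
for i in range(12):
    z-=.0005; move_l([.461,-.283,z],velocity=.02); sleep(.1)
    f=np.array(read_force())-f0; print(round(z,4),f.round(1),np.round(read_ee_pos(),4))
    if f[2]>14: break
# short trial drag, 40 mm
def A2W(x,y,t=.0917): c,s=np.cos(t),np.sin(t); return np.array([.552+c*x-s*y,-.043+s*x+c*y])
print(A2W(-.105,.06))
move_l([.459,-.245,z],quat(np.radians(13.5)),velocity=.06)
print((np.array(read_force())-f0).round(1),np.round(read_ee_pos(),4),read_clock())
snapshot('top')
list(dets('top','blue_mat',.003))
np.save('z.npy',z)
E
```

```text
0.0035 [-4.9  4.  12. ] [ 0.4611 -0.2831  0.0047]
0.003 [-6.6  4.9 15.5] [ 0.4612 -0.2831  0.0047]
[0.44194687 0.0071329 ]
[ 0.4 -1.5  8.5] [ 0.4608 -0.2466  0.0048] 12.575
top blue_mat 0.66 [230. 420.] 576 rect [ 458.7 -439.8] [63.9 71.6] 62.2
top blue_mat 0.42 [220. 333.] 51 rect [ 491.6 -194.8] [16.3 24.5] 0.0
```

The mat follows: its visible corner has moved along with it. I'll keep dragging in segments and trim the press force on the way.

```bash
cat >> h.py <<'E'
def A2W(x,y,t=.0917): c,s=np.cos(t),np.sin(t); return np.array([.552+c*x-s*y,-.043+s*x+c*y])
def drag(wps,z,v=.06):
    f0=np.load('f0.npy')
    for x,y,deg in wps:
        move_l([x,y,z],quat(np.radians(deg)),velocity=v)
        f=np.array(read_force())-f0
        print(round(z,4),f.round(1),np.round(read_ee_pos(),4),round(read_clock(),1))
        z+=np.clip((f[2]-14)*.00014,-.001,.001)
    np.save('z.npy',z)
E
python3 - <<'E'
from h import *
z=float(np.load('z.npy'))-.0007
s=np.array([.459,-.245]);e=A2W(-.105,.06)
drag([(*(s+(e-s)*k/5),13.5+(5.25-13.5)*k/5) for k in range(1,6)],z)
p,_=snapshot('top'); cv2.imwrite('pics/t2.png',cv2.resize(p[170:270,210:450],(800,333),interpolation=cv2.INTER_CUBIC))
E
```

```text
0.0023 [ 0.5 -2.7  9. ] [ 0.4583 -0.197   0.0048] 13.7
0.0016 [ 0.1 -3.6 13.3] [ 0.4559 -0.1471  0.0048] 14.7
0.0015 [ 0.4 -4.4 13.5] [ 0.4529 -0.0964  0.0047] 15.7
0.0014 [ 0.5 -5.1 14.4] [ 0.4498 -0.0456  0.0047] 16.6
0.0015 [ 0.5 -4.2 15.5] [0.4464 0.0054 0.0046] 17.6
```

View pics/t2.png

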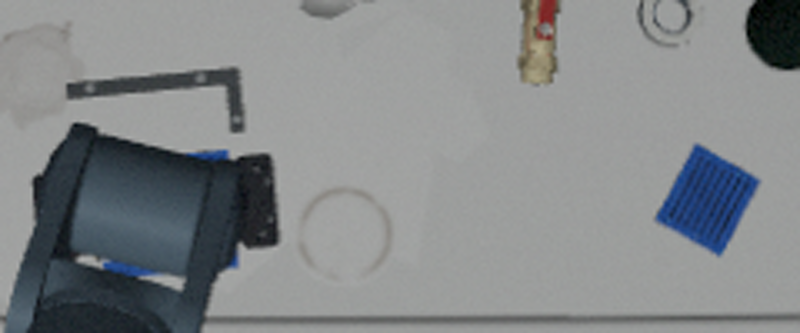

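The mat is in front of the opening. Its right front corner at (152, 228) is about 5 mm inside the short arm's inner face, which ends at (131, 232). Now I'll slide it in along +x.

```bash
python3 - <<'E'
from h import *
z=float(np.load('z.npy'))
drag([(*A2W(x,y),5.25) for x,y in((-.10,.063),(-.078,.062),(-.062,.062),(-.053,.060))],z,.04)
move_l(np.r_[A2W(-.053,.060),.03],velocity=.08)
movep([*A2W(-.053-.10,.06),.25],quat(.0917))
q=read_q(); print(read_clock())
move_j([q[0]-.9,*q[1:]])
p,_=snapshot('top'); cv2.imwrite('pics/t3.png',cv2.resize(p[170:270,210:450],(800,333),interpolation=cv2.INTER_CUBIC))
for s,w in dets('top','blue_mat',.003): pass
list(dets('top','orange_mat',.003)); print(read_clock())
E
```

```text
0.0017 [-3.5 -5.8 18.5] [0.45   0.009  0.0046] 18.0
0.0023 [-8.  -0.9 21.9] [0.4696 0.0111 0.0046] 18.7
0.0033 [-3.9 -0.1 11. ] [0.4857 0.0127 0.0047] 19.2
0.0029 [-4.5  0.9 14.1] [0.4949 0.0117 0.0047] 19.6
21.0667
top blue_mat 0.71 [216. 258.] 1439 rect [497.3  11.6] [ 98.5 109.6] 3.9
top blue_mat 0.68 [229. 422.] 608 rect [ 459.  -438.8] [64.7 75.2] 60.2
top orange_mat 0.57 [237. 154.] 1268 rect [449.4 284.3] [111.   93.5] 83.1
22.5083
```

View pics/t3.png

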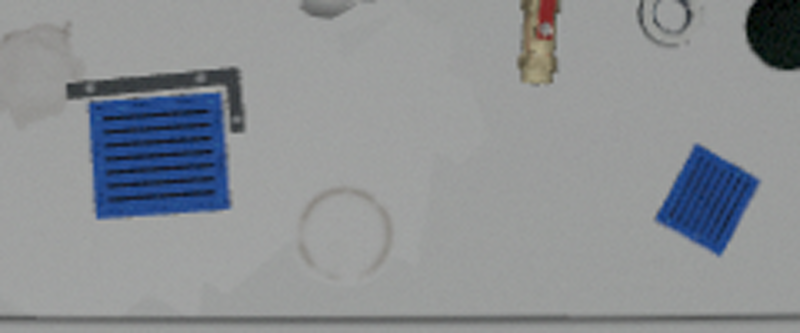

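In the top view the mat sits inside the L, at about (-50, 59) mm in the angle frame. Its yaw is off by about 1.4°, and the orange mat has not moved, so I'm handing in.

```bash
python3 -c "
from rig import *
print(job_done())"
```

```text
the job is handed in; nothing more can be done
None
```

I slid the larger blue mat into the inner corner of the angle and released it: in the last picture its centre was about 2–5 mm off the touching position and its edges within about 1.5° of the arms, with the orange mat where it started; the job is handed in, with no verdict returned.

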